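Shut and bolt the register cover of a gas meter

TASK

The gas meter lies face up on the bench with its register cover standing open in its spring clip. Using just your fingertips, push the cover over until it lies fully shut on the register, and then push the sliding bolt by its upright tab fully home over the cover's edge. Pick nothing up, leave the loose things around the meter where they stand, and finish clear of everything.

Things in the scene. Friction and masses are not known exactly. Their poses are not given: they have to be found in the camera images.
- meter: Grey gas meter on its back, bolted to the bench. Housing 170 (x) x 190 (y) x 70 mm high, z up; origin: centre of its underside. Brass unions on its +x side reach x = 118 mm, below z = 60. On top an aluminium bezel, 104 x 90 mm, with the register, top z = 78. Spring clip leaves stand at the hinge's ends, x = +-56 mm, up to z = 102. Hinge along the meter's x on the +y side, bolt on the -y side.
- hinge (a point): Middle of the cover's hinge axis, which runs along the meter's x; fixed on the meter at (0, 45, 82) mm in its frame.
- cover (a joint): Cover angle, rad: 0 = shut on the register, 1.57 = upright, at most 1.95 (leaning away from the register, to the meter's +y). Starts at 1.35 to 1.8. The clip's friction (0.13 N m, no spring) holds the cover at any angle where it is left; 1 to 4 N square to it, 60 mm from the hinge, moves it.
- cover_edge (a point): Middle of the cover's free edge, outer face. Cast aluminium plate, 96 mm along the hinge, 85 mm from hinge to free edge, 6 mm thick; outer face 3 mm off the axis, smooth but for two 3 mm ribs 38 mm either side of the middle. Shut: edge at y = -40, outer face at z = 85 mm in the meter's frame. Upright: outer face looks to the meter's +y, edge 167 mm above the bench. Push the outer face to shut it.
- bolt (a joint): Travel of the steel bolt, m: 0 = fully drawn back, clear of the cover; 0.022 = fully home against its stop, over the cover's edge. It slides to the meter's +y with 2 N of friction and stays where it is left. Starts at 0 to 0.006; it must stay back until the cover is shut.
- tab_top (a point): Centre of the top of the bolt's upright tab: a plate 30 (meter x) x 8 (meter y) x 20 mm high, from z = 91.5 to 111.5 mm above the bench. In the meter's frame at x = 0, y = -70 mm plus the bolt's travel. Push its -y face towards +y; behind that face nothing on the meter rises above z = 94 mm.
- vent: Loose brass regulator vent, turned, 52 mm across, 64 mm high, stands at the meter's -y side. Origin: centre of underside. Leave alone.
- tube: Loose yellow nylon spacer tube standing on end, 36 mm across, 60 mm high, at the meter's -x side. Origin: centre of underside. Leave alone.
- weight: Loose dull pewter weight with a small knob, 60 mm across, 62 mm high, at the meter's +y side. Origin: centre of underside. Leave alone.
- screwdriver: Loose screwdriver, 170 mm long, lying at the meter's -x side. Origin: on the bench under its middle. Leave alone.
- nut: Loose brass union nut (ring), 48 mm across, 22 mm high, beyond the weight. Origin: centre of underside. Leave alone.
- jar: Loose small jar, 50 mm across, 70 mm high, at the meter's far -y corner. Origin: centre of underside. Leave alone.

How it is judged:
By the outcome, as a careful person would: the job done as asked, in the order asked, and still so for the second after the job is handed in, with the robot touching nothing.
It also fails if it takes over 42 s, if anything falls off the work surface, if the arm or the gripper's body presses on something with over 40 N, if the wrist force passes 120 N, or if a joint passes its speed limit or range.

ROBOT

A 7-joint arm with a two-finger parallel gripper is mounted at the origin on the work surface. World frame = base frame: x ahead of the robot, y to its left, z up, the work surface at z = 0. Lengths are in m, angles in rad, forces in N, time in s.
With the tool pointing down it reaches from about 0.425 to 0.875 m from the base axis. Payload 4.7 kg.
Tool frame: the origin (TCP) lies between the finger pads; the fingertips stand 14 mm ahead of it and the grasp point (between the pads) lies 5 mm behind it; z points along the fingers, y is the line along which they close (so a half turn about z gives the same grasp; the last joint's range is limited). The gripper opens to 87 mm and grips with 3 to 60 N. Pads are 19 mm wide; open, the fingers measure 117 mm over their backs; the gripper's body (75 mm by 190 mm) begins 51 mm behind the grasp point.
Start: joints at [0.014, 0.321, -0.07, 1.45, 0.023, 1.371, -0.057], TCP at [0.65, -0, 0.237] pointing down, gripper open.
Joint ranges: [-2.86, 2.86], [-0.3, 2.09], [-1.38, 1.24], [0.06, 2.45], [-1.56, 4.7], [0.09, 2.05], [-2.69, 2.69]. Speed limits (rad/s): [2.57, 2.57, 3.14, 3.14, 3.14, 3.14, 3.14].

INTERFACE

Orientations are given as a rotation vector (axis times angle).
In Python, from bench import ctrl gives the robot as it stands.
- The arm moves only by the tool step_arm, never from a script. Its argument "commands" is a list of rows, each an object with "travel": the shift along the tool's x, y, z in m, a list of three; "turn": the turn, a rotation vector about the tool's x, y, z in degrees, a list of three. A call has 1 to 5 rows; each row is the pose to reach, as a shift and turn from the pose commanded when the call began, along the tool's axes at that moment; what a row does not reach only later rows make up. A row lasts 1/10 s, in which the tool goes at most 50 mm and 8.59 degrees, less where a joint would pass 70% of its speed; a pose out of reach is approached as far as the arm can. A call with a gripper value outside its range is refused whole. "gripper" is the opening, from 0 (shut) to 1 (fully open), set as the call begins (left out, the last holds). The fingers move at their own pace and stop on an object; "force" is the grip in N (left out, the last holds). Time passes only in rows, so rows that repeat a pose let the fingers close. It gives the time, the measured TCP pose, the force, the opening and the grip force at its end, in the units of the state.
- ctrl.get_state(): the state, without advancing time (a new reading comes with each control period).
- ctrl.get_image(name): name is "scene" or "side" or "wrist"; returns the picture (384x512x3 uint8, red, green, blue); there is no depth.
- ctrl.camera_model(name): a dict with "fx", "fy", "cx", "cy" (pixels), "R" (3x3) and "t" (3): a world point X has camera coordinates R X + t; the wrist camera has in their place "T_tool_cam" (4x4, takes a point from camera to tool coordinates, whose origin is the TCP and whose axes are the flange's). Camera axes: x right, y down, z forward; pixel columns grow to the right and rows downward; lengths in m; the calibration is good to about 2 mm. A picture is of the moment at which its call begins: read the wrist's pose just before it. camera_model takes no time and is no camera call.
- ctrl.close_job(): hands the job in; it is judged then, once.
The state is a dict: "time": time; "joint_positions": joint angles; "qd": joint speeds; "joint_torque": joint torques, N m; "position": TCP position; "tool_rot": TCP orientation; "ft_force": force on the tool from outside, world axes, zero at the start; "torque": the same for the moment, N m; "grip_width": opening from 0.0 (shut) to 1.0 (fully open); "grip_force": force on a finger pad.
Only numpy, scipy, OpenCV 4.12 (cv2) and the standard library are available. Lean on these libraries where they do the work, as an engineer would, in place of code of your own. Each camera call takes 0.05 s, during which the arm holds its last target. There are 200 camera calls.

## Working session

There is one attempt and no reset: what is moved stays moved. The work goes in short steps, Python scripts to look and compute and a tool call to move; the robot and the scene stay as the last step left them, time stands still between calls to the robot, and variables do not carry over. Pictures are saved under pics/ and viewed, at most 10 in all, crops included, and the job is handed in when it is done.

Besides the shell and the picture viewer there is one more tool, called after ">>>" as name(argument=value, ...) on one line, values as JSON. step_arm: Moves the arm, as the interface text tells. Its arguments: {"type":"object","properties":{"commands":{"type":"array"},"gripper":{"type":"number"},"force":{"type":"number"}},"required":["commands"]}

```bash
mkdir -p pics; ls
python3 - <<'E'
from bench import ctrl
import cv2,numpy as np
s=ctrl.get_state();print(s['time'],s['position'],s['tool_rot'],s['ft_force'])
ims=[]
for n in ['scene','side','wrist']:
    im=ctrl.get_image(n)[...,::-1];cv2.imwrite(f'pics/{n}0.png',im);ims.append(im)
    m=ctrl.camera_model(n);print(n,{k:np.round(v,4).tolist() for k,v in m.items()})
cv2.imwrite('pics/s0.png',cv2.resize(ims[0],(800,600)))
cv2.imwrite('pics/d0.png',cv2.resize(ims[1],(800,600)))
E
```

```text
pics
0.0 [ 6.49468902e-01 -3.58564089e-05  2.35432841e-01] [-2.22042862 -2.22056125  0.00226521] [0.17236281 0.09658747 1.07565925]
scene {'fx': 358.2884, 'fy': 358.2884, 'cx': 255.3188, 'cy': 191.275, 'R': [[0.8309, 0.5564, 0.0081], [0.4027, -0.5913, -0.6987], [-0.3839, 0.5839, -0.7153]], 't': [-0.5255, -0.1529, 1.0095]}
side {'fx': 360.4357, 'fy': 360.4357, 'cx': 255.1279, 'cy': 190.2387, 'R': [[-0.9495, -0.3137, -0.0055], [-0.1969, 0.6095, -0.7679], [0.2443, -0.7281, -0.6405]], 't': [0.5816, 0.1507, 0.6853]}
wrist {'fx': 280.1728, 'fy': 280.1728, 'cx': 254.2419, 'cy': 191.0107, 'T_tool_cam': [[0.0007, -0.9685, -0.2489, 0.0691], [1.0, 0.0006, 0.0004, 0.0005], [-0.0003, -0.2489, 0.9685, -0.1475], [0.0, 0.0, 0.0, 1.0]]}
```

View pics/s0.png

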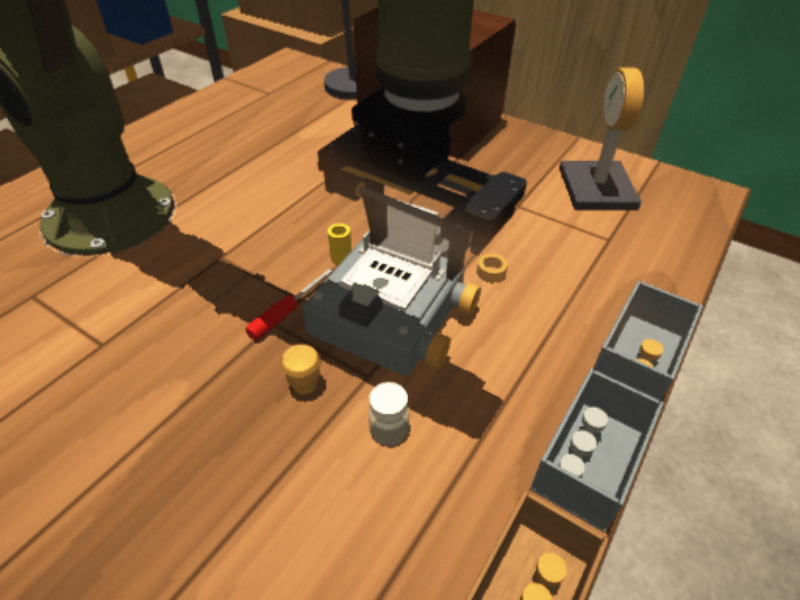

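View pics/d0.png

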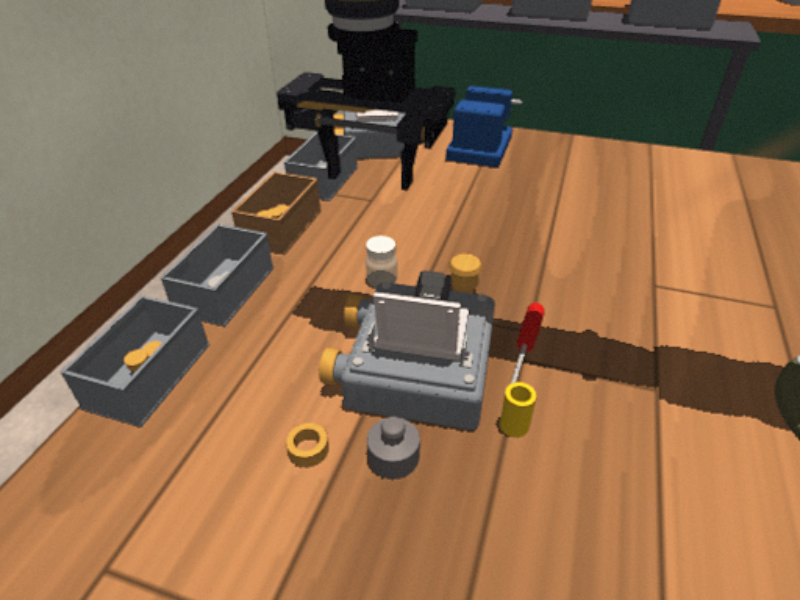

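View pics/wrist0.png

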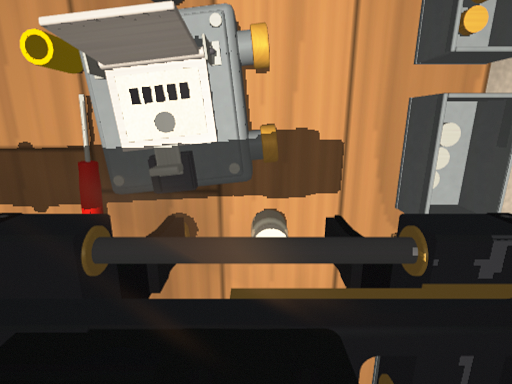

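The scene and side pictures show the meter with its cover upright (outer face to world +y). The tab is on the -y side, the tube and screwdriver are at -x, and the weight is behind. In the wrist picture, up is world +y; the register is near (165,105), the tab near (165,160), and the cover edge runs from (40,22) to (175,5).

Run:
```python
import cv2,numpy as np
a=cv2.imread('pics/wrist0.png')[0:200,20:290]
b=cv2.imread('pics/side0.png')[165:310,170:360]
A=cv2.resize(a,None,fx=2.95,fy=2.95,interpolation=cv2.INTER_CUBIC);cv2.imwrite('pics/cw.png',A)
cv2.imwrite('pics/cs.png',cv2.resize(b,None,fx=4,fy=4,interpolation=cv2.INTER_CUBIC))
```

```text
(no output)
```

View pics/cw.png

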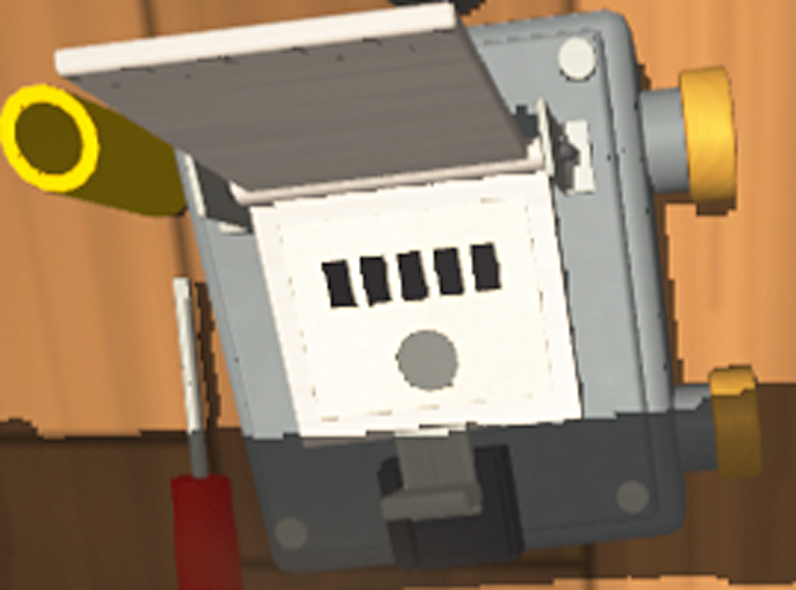

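View pics/cs.png

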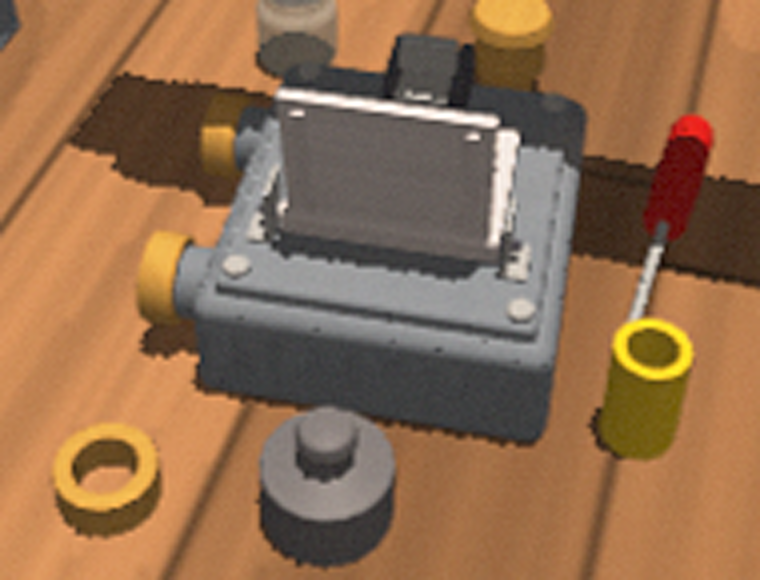

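```bash
cat > h.py <<'E'
from bench import ctrl
import cv2,numpy as np
from scipy.spatial.transform import Rotation as Ro
POS0=np.array([0.649469,-0.000036,0.235433]);ROT0=np.array([-2.22042862,-2.22056125,0.00226521])
def ray(n,p,pos=POS0,rot=ROT0):
    m=ctrl.camera_model(n);d=np.array([(p[0]-m['cx'])/m['fx'],(p[1]-m['cy'])/m['fy'],1])
    if n=='wrist':
        T=np.array(m['T_tool_cam']);R=Ro.from_rotvec(rot).as_matrix()
        return R@T[:3,3]+pos, R@T[:3,:3]@d
    R=np.array(m['R']);return -R.T@np.array(m['t']),R.T@d
def onz(n,p,z,**k):
    o,d=ray(n,p,**k);return o+d*(z-o[2])/d[2]
def tri(l):
    A=0;b=0
    for o,d in l:
        d=d/np.linalg.norm(d);P=np.eye(3)-np.outer(d,d);A=A+P;b=b+P@o
    return np.linalg.solve(A,b)
E
python3 - <<'E'
from h import *
np.set_printoptions(precision=4,suppress=True)
W=lambda u,v:((u+.5)/2.95+20-.5,(v+.5)/2.95-.5)
S=lambda u,v:((u+.5)/4+170-.5,(v+.5)/4+165-.5)
sc=[onz('wrist',W(*p),.072) for p in[(577,58),(632,496),(291,532)]]
c=(sc[0]+sc[2])/2;x=sc[1]-sc[2];y=sc[0]-sc[1]
print('screws',sc,'c',c,'yaw x',np.degrees(np.arctan2(x[1],x[0])),'yaw y',np.degrees(np.arctan2(-y[0],y[1])),np.linalg.norm(x),np.linalg.norm(y))
b=[onz('wrist',W(*p),.078) for p in[(302,441),(581,418)]];x=b[1]-b[0]
print('bezel',b,np.degrees(np.arctan2(x[1],x[0])),np.linalg.norm(x))
s2=[onz('side',S(*p),.072) for p in[(236,263),(520,309),(553,101)]];c2=(s2[0]+s2[2])/2
print('side screws',s2,'c',c2, np.degrees(np.arctan2(*(s2[0]-s2[1])[[1,0]])))
yaw=np.arctan2(*(sc[1]-sc[2])[[1,0]]);
# cover top corners: left (-48) and right(+48)
o=[]
for w,s in[((58,62),(497,121)),((452,16),(281,92))]:
    o.append(tri([ray('wrist',W(*w)),ray('side',S(*s))]));print('cover corner',o[-1])
print('tab top',[onz('wrist',W(*p),.1115) for p in[(383,497),(480,487)]])
S0=[onz('wrist',W(*p),.06) for p in[(50,138)]];print('tube',S0)
print('weight',onz('side',S(328,430),.06),'vent',onz('side',S(512,12),.064),'jar',onz('scene',(388*.64,395*.64),.07))
E
```

```text
screws [array([0.611 , 0.1647, 0.072 ]), array([0.6269, 0.0161, 0.072 ]), array([0.4954, 0.0019, 0.072 ])] c [0.5532 0.0833 0.072 ] yaw x 6.1370571221886605 yaw y 6.1001074741416605 0.1322556208833093 0.14945176195387
bezel [array([0.5066, 0.0374, 0.078 ]), array([0.6093, 0.0458, 0.078 ])] 4.688703588098992 0.10307042404165513
side screws [array([0.6101, 0.1629, 0.072 ]), array([0.4784, 0.1501, 0.072 ]), array([0.4945, 0.002 , 0.072 ])] c [0.5523 0.0825 0.072 ] 5.577164561926466
cover corner [0.4994 0.135  0.1648]
cover corner [0.5927 0.1445 0.1645]
tab top [array([0.5471, 0.0224, 0.1115]), array([0.5796, 0.0258, 0.1115])]
tube [array([0.4207, 0.1429, 0.06  ])]
weight [0.542  0.2312 0.06  ] vent [ 0.535  -0.0795  0.064 ] jar [ 0.668  -0.0773  0.07  ]
```

>>> step_arm(commands=[{"travel": [0.04,-0.024,0],"turn": [0,0,-2]},{"travel": [0.08,-0.048,0],"turn": [0,0,-4]},{"travel": [0.12,-0.072,0],"turn": [0,0,-6]},{"travel": [0.155,-0.094,0],"turn": [0,0,-6]},{"travel": [0.176,-0.106,0],"turn": [0,0,-6]}], gripper=0)

```text
time: 0.65
position: [0.5414, 0.1799, 0.2365]
tool_rot: [-2.096, -2.339, -0.0]
ft_force: [0.2, -0.1, -0.3]
grip_width: 0.628
grip_force: 0.0
```

>>> step_arm(commands=[{"travel": [0,0,0],"turn": [0,0,0]},{"travel": [0,0,0],"turn": [0,0,0]}])

```text
time: 0.85
position: [0.544, 0.1758, 0.2365]
tool_rot: [2.101, 2.335, -0.001]
ft_force: [-0.9, -0.8, -0.9]
grip_width: 0.445
grip_force: 0.0
```

```bash
cat > st.py <<'E'
from h import *
def st():
    s=ctrl.get_state();c=np.array([.553,.083,0]);R=Ro.from_euler('z',6,degrees=True)
    p=R.inv().apply(np.array(s['position'])-c)*1000
    M=(R.inv()*Ro.from_rotvec(s['tool_rot'])).as_matrix()
    print('t',s['time'],'TCP meter mm',p.round(1),'tip z',round(p[2]-14,1),'f',np.round(s['ft_force'],1),'grip',s['grip_width']);print(M.round(3).tolist())
    return s
E
python3 - <<'E'
from st import *
st()
im=ctrl.get_image('side')[150:310,140:370,::-1]
cv2.imwrite('pics/s1.png',cv2.resize(im,None,fx=3.4,fy=3.4,interpolation=cv2.INTER_CUBIC))
E
```

```text
t 0.85 TCP meter mm [  0.7  93.3 236.5] tip z 222.5 f [-0.9 -0.8 -0.9] grip 0.4448599844084627
[[-0.001, 1.0, 0.0], [1.0, 0.001, -0.001], [-0.001, 0.0, -1.0]]
```

View pics/s1.png

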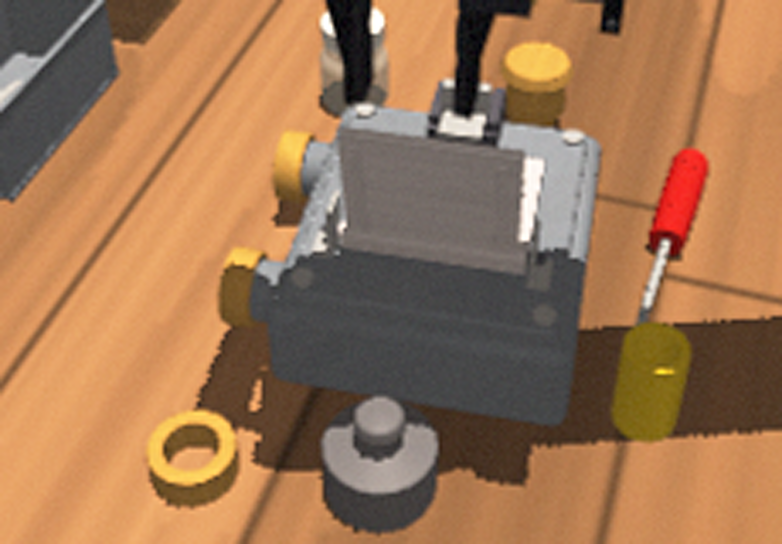

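The cover stands between the fingers and the bolt, and the fingers are lined up behind its outer face, clear of the weight. Next I go down behind it.

>>> step_arm(commands=[{"travel": [0,0,0.02],"turn": [0,0,0]},{"travel": [0,0,0.04],"turn": [0,0,0]},{"travel": [0,0,0.06],"turn": [0,0,0]},{"travel": [0,0,0.08],"turn": [0,0,0]},{"travel": [0,0,0.08],"turn": [0,0,0]}])

```text
time: 1.4
position: [0.5429, 0.1731, 0.1533]
tool_rot: [-2.104, -2.329, 0.009]
ft_force: [-0.5, 0.5, -0.5]
grip_width: 0.015
grip_force: 0.0
```

>>> step_arm(commands=[{"travel": [-0.01,0,0.002],"turn": [0,0,0]},{"travel": [-0.02,0,0.004],"turn": [0,0,0]},{"travel": [-0.03,0,0.005],"turn": [0,0,0]},{"travel": [-0.037,0,0.005],"turn": [0,0,0]},{"travel": [-0.044,0,0.005],"turn": [0,0,0]}])

```text
time: 1.9
position: [0.5494, 0.1321, 0.1525]
tool_rot: [2.102, 2.334, 0.004]
ft_force: [1.1, 2.2, -0.5]
grip_width: 0.002
grip_force: 1.1
```

Run:
```python
from st import *
st()
```

```text
t 1.9 TCP meter mm [  1.6  49.2 152.5] tip z 138.5 f [ 1.1  2.2 -0.5] grip 0.0020402965601902063
[[0.0, 1.0, 0.002], [1.0, -0.0, 0.001], [0.001, 0.002, -1.0]]
```

>>> step_arm(commands=[{"travel": [-0.007,0,0],"turn": [0,0,0]},{"travel": [-0.015,0,0.003],"turn": [0,0,0]},{"travel": [-0.023,0,0.006],"turn": [0,0,0]},{"travel": [-0.03,0,0.011],"turn": [0,0,0]},{"travel": [-0.036,0,0.017],"turn": [0,0,0]}])

```text
time: 2.4
position: [0.5526, 0.0952, 0.1342]
tool_rot: [2.102, 2.334, -0.001]
ft_force: [1.1, 0.8, 1.7]
grip_width: 0.005
grip_force: 0.8
```

>>> step_arm(commands=[{"travel": [-0.006,0,0.007],"turn": [0,0,0]},{"travel": [-0.01,0,0.014],"turn": [0,0,0]},{"travel": [-0.013,0,0.02],"turn": [0,0,0]},{"travel": [-0.014,0,0.026],"turn": [0,0,0]},{"travel": [-0.015,0,0.032],"turn": [0,0,0]}])

```text
time: 2.9
position: [0.5536, 0.0809, 0.1019]
tool_rot: [-2.102, -2.335, 0.002]
ft_force: [-0.3, -1.5, 2.1]
grip_width: 0.0
grip_force: 0.6
```

Run:
```python
from st import *
st()
```

```text
t 2.9 TCP meter mm [  0.4  -2.1 101.9] tip z 87.9 f [-0.3 -1.5  2.1] grip 0.0003675321788480798
[[0.0, 1.0, -0.001], [1.0, -0.0, -0.001], [-0.001, -0.001, -1.0]]
```

>>> step_arm(commands=[{"travel": [0,0,0.001],"turn": [0,0,0]},{"travel": [0,0,0.002],"turn": [0,0,0]},{"travel": [0,0,0.003],"turn": [0,0,0]},{"travel": [0,0,0.004],"turn": [0,0,0]},{"travel": [0,0,0.004],"turn": [0,0,0]}])

```text
time: 3.4
position: [0.5539, 0.0817, 0.0994]
tool_rot: [2.102, 2.335, 0.0]
ft_force: [-3.1, -0.5, 6.0]
grip_width: 0.006
grip_force: 2.6
```

>>> step_arm(commands=[{"travel": [0,0,0.001],"turn": [0,0,0]},{"travel": [0,0,0.002],"turn": [0,0,0]},{"travel": [0,0,0.003],"turn": [0,0,0]},{"travel": [0,0,0.003],"turn": [0,0,0]}])

```text
time: 3.8
position: [0.554, 0.0817, 0.0992]
tool_rot: [2.102, 2.334, -0.0]
ft_force: [-8.9, -2.0, 21.4]
grip_width: 0.008
grip_force: 10.5
```

>>> step_arm(commands=[{"travel": [0,0,-0.02],"turn": [0,0,0]},{"travel": [0,0,-0.055],"turn": [0,0,0]},{"travel": [-0.02,0,-0.075],"turn": [0,0,0]},{"travel": [-0.06,0,-0.075],"turn": [0,0,0]},{"travel": [-0.1,0,-0.075],"turn": [0,0,0]}])

```text
time: 4.3
position: [0.5653, -0.0179, 0.1719]
tool_rot: [2.097, 2.336, 0.003]
ft_force: [0.3, -0.1, -0.2]
grip_width: 0.002
grip_force: 0.0
```

>>> step_arm(commands=[{"travel": [0,0,0],"turn": [0,0,0]},{"travel": [0,0,0],"turn": [0,0,0]}])

```text
time: 4.5
position: [0.5644, -0.0188, 0.1705]
tool_rot: [-2.105, -2.332, -0.001]
ft_force: [0.6, 0.6, -0.1]
grip_width: 0.002
grip_force: 0.0
```

Run:
```python
from st import *
s=st()
im=ctrl.get_image('wrist')[...,::-1];cv2.imwrite('pics/w2.png',im);i2=ctrl.get_image('side')[130:320,140:370,::-1]
a=cv2.resize(im[:,100:420],None,fx=1.25,fy=1.25);b=cv2.resize(i2,(400,330));b=cv2.copyMakeBorder(b,0,150,0,0,cv2.BORDER_CONSTANT)
cv2.imwrite('pics/w2v.png',np.hstack([a,b]))
```

```text
t 4.5 TCP meter mm [   0.7 -102.5  170.5] tip z 156.5 f [ 0.6  0.6 -0.1] grip 0.0019428132535161831
[[0.003, 1.0, 0.0], [1.0, -0.003, 0.0], [0.0, 0.0, -1.0]]
```

View pics/w2v.png

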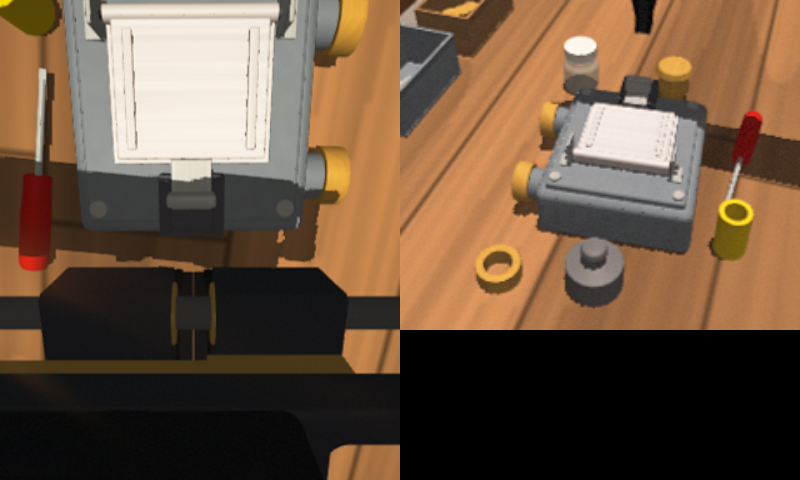

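The cover is flat and shut in both views. The tab at (190,195) is in line with the fingers, with nothing in the way. I go down behind the tab and push.

>>> step_arm(commands=[{"travel": [0,0,0.02],"turn": [0,0,0]},{"travel": [0,0,0.04],"turn": [0,0,0]},{"travel": [0,0,0.054],"turn": [0,0,0]},{"travel": [0,0,0.054],"turn": [0,0,0]},{"travel": [0,0,0.054],"turn": [0,0,0]}])

```text
time: 5.1
position: [0.5645, -0.0172, 0.1167]
tool_rot: [-2.101, -2.336, -0.0]
ft_force: [-0.3, 0.1, 0.6]
grip_width: 0.003
grip_force: 0.0
```

>>> step_arm(commands=[{"travel": [0.007,0,0],"turn": [0,0,0]},{"travel": [0.014,0,0],"turn": [0,0,0]},{"travel": [0.02,0,0],"turn": [0,0,0]},{"travel": [0.025,0,0],"turn": [0,0,0]},{"travel": [0.03,0,0],"turn": [0,0,0]}])

```text
time: 5.6
position: [0.5617, 0.0117, 0.1172]
tool_rot: [2.101, 2.333, 0.0]
ft_force: [0.9, -1.4, 1.7]
grip_width: 0.005
grip_force: 1.0
```

>>> step_arm(commands=[{"travel": [0.003,0,0],"turn": [0,0,0]},{"travel": [0.006,0,0],"turn": [0,0,0]},{"travel": [0.008,0,0],"turn": [0,0,0]},{"travel": [0.01,0,0],"turn": [0,0,0]},{"travel": [0.01,0,0],"turn": [0,0,0]}])

```text
time: 6.1
position: [0.5607, 0.0193, 0.1168]
tool_rot: [2.102, 2.331, -0.003]
ft_force: [1.6, -6.1, 1.4]
grip_width: 0.007
grip_force: 3.0
```

Run:
```python
from st import *
s=st()
```

```text
t 6.1 TCP meter mm [  1.  -64.2 116.8] tip z 102.8 f [ 1.6 -6.1  1.4] grip 0.00681360666925274
[[0.002, 1.0, 0.001], [1.0, -0.002, -0.003], [-0.003, 0.001, -1.0]]
```

>>> step_arm(commands=[{"travel": [0.002,0,0],"turn": [0,0,0]},{"travel": [0.004,0,0],"turn": [0,0,0]},{"travel": [0.004,0,0],"turn": [0,0,0]}])

```text
time: 6.4
position: [0.5606, 0.0195, 0.1168]
tool_rot: [2.103, 2.326, -0.007]
ft_force: [2.0, -11.9, 0.5]
grip_width: 0.005
grip_force: 6.1
```

>>> step_arm(commands=[{"travel": [0.003,0,0],"turn": [0,0,0]},{"travel": [0.006,0,0],"turn": [0,0,0]},{"travel": [0.006,0,0],"turn": [0,0,0]}])

```text
time: 6.7
position: [0.5605, 0.0199, 0.1169]
tool_rot: [2.103, 2.319, -0.014]
ft_force: [2.4, -21.3, 1.3]
grip_width: 0.011
grip_force: 10.7
```

>>> step_arm(commands=[{"travel": [-0.02,0,0],"turn": [0,0,0]},{"travel": [-0.04,0,0],"turn": [0,0,0]},{"travel": [-0.045,0,-0.03],"turn": [0,0,0]},{"travel": [-0.045,0,-0.07],"turn": [0,0,0]},{"travel": [-0.045,0,-0.1],"turn": [0,0,0]}])

```text
time: 7.2
position: [0.5638, -0.0124, 0.2181]
tool_rot: [-2.102, -2.334, -0.002]
ft_force: [1.0, -0.3, 1.5]
grip_width: 0.006
grip_force: 0.0
```

>>> step_arm(commands=[{"travel": [0,0,-0.02],"turn": [0,0,0]},{"travel": [0,0,-0.02],"turn": [0,0,0]},{"travel": [0,0,-0.02],"turn": [0,0,0]}])

```text
time: 7.5
position: [0.5635, -0.0123, 0.2359]
tool_rot: [-2.101, -2.334, -0.0]
ft_force: [0.1, -0.2, -0.5]
grip_width: 0.004
grip_force: 0.0
```

Run:
```python
from st import *
s=st()
im=ctrl.get_image('wrist')[...,::-1];cv2.imwrite('pics/w3.png',im);i2=ctrl.get_image('side')[130:320,140:370,::-1]
a=cv2.resize(im[:,100:420],None,fx=1.25,fy=1.25);b=cv2.resize(i2,(400,330));b=cv2.copyMakeBorder(b,0,150,0,0,cv2.BORDER_CONSTANT)
cv2.imwrite('pics/w3v.png',np.hstack([a,b]))
```

```text
t 7.5 TCP meter mm [  0.5 -95.9 235.9] tip z 221.9 f [ 0.1 -0.2 -0.5] grip 0.004317782234652935
[[-0.001, 1.0, -0.001], [1.0, 0.001, 0.001], [0.001, -0.001, -1.0]]
```

View pics/w3v.png

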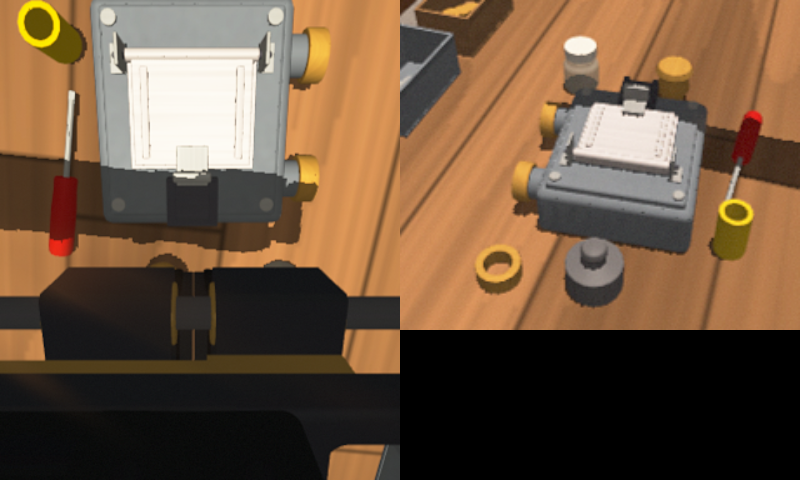

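The bolt tongue lies over the cover's edge at (192,160). It ended on a hard stop, with the force rising to 21 N over less than 1 mm. The loose things stand where they were and the arm is clear.

```bash
python3 -c "
from bench import ctrl
print(ctrl.close_job())"
```

```text
the job is handed in; nothing more can be done
None
```

The cover is shut, the bolt is pushed home against its stop over the cover's edge, the loose things were left where they stood, the arm is clear, and the job was handed in at about 7.6 s.

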